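# Raking light over an iron head

## Task

Clear the gauge plate on the vice by lifting the red tin by its handle, setting it down (not dropping it) upright on the bench beside the vice and letting go of it. Then draw the black torch up out of the wooden holder, lean it about halfway between upright and level, and finish while still holding it, still and raised about a hand's width (100 mm) from the club head, its lens aimed down at the middle of the club face and touching nothing but the gripper. Leave the marker, the bit box and the tape roll where they are.

Things in the scene. Friction and masses are not known exactly. Their poses are not given: they have to be found in the camera images.
- vice: fixed blue vice clamping a level aluminium plate 120 (x) by 220 mm (y), top 100 mm above the bench. Spindle with cross bar reaches x = 90 mm, 50 mm up. Origin: on the bench under the plate's centre, z up. A steel golf iron head lies fixed, face up, on the plate's +y half (y 10 to 117, x -55 to 40 mm), nowhere above 128 mm over the bench; the tin starts on the -y half
- club_face (a point): middle of the club head's face, a level surface with thin black grooves about 50 by 78 mm, facing up, 120 mm above the bench; axes as the vice
- tin: closed red round tin, white band, 70 mm diameter, 86 mm tall, fixed dark arch handle; about 0.45 kg. Origin: centre of its underside, z up. The handle's level bar runs along its x, 10 mm thick, 58 mm between the uprights' centres, its centre 135 mm above the underside, 34 mm of free height under it. Starts upright on the vice's plate
- tin_grip (a point): middle of the tin's handle bar, 135 mm above the tin's underside; axes as the tin
- holder: wooden block, fixed, 70 mm (x) by 130 mm (y) by 70 mm tall, with two upright round holes of 28 mm diameter and 60 mm depth at y = -35 and +35 mm. Origin: centre of its underside, z up. One hole holds the torch, the other the marker
- torch: black metal inspection torch, a smooth round rod 25 mm in diameter and 150 mm long with an orange band near its tail, about 0.13 kg. Stands lens down in one hole of the holder, the upper 90 mm showing. Origin: centre of the lens; its z runs from the lens to the tail, so light leaves the lens along -z (straight down at the start)
- torch_tail (a point): centre of the torch's tail end, 150 mm from the lens; axes as the torch
- marker: yellow paint marker with white cap, 23 mm diameter, 135 mm long, standing in the other hole of the holder, upper 75 mm showing; bystander. Origin: centre of its lower end, z along it, up
- bitbox: red open box 80 (x) by 120 (y) by 35 mm with upright steel bits, 55 mm tall in all; bystander. Origin: centre of its underside
- tape: roll of pale tape lying flat, 90 mm outside diameter, 25 mm tall; bystander. Origin: centre of its underside

How it is judged (in metres and radians):
On the way, in this order (a step that is already met when the one before it is completed fails the run):
1. the tin is lifted clear of the plate (its underside more than 10 mm above the plate) (z of tin in the frame of vice above 0.11 m and contact force between tin and vice below 0.1 N and contact force between tin and the fingers above 0.5 N), for 0.1 s.
2. still gripped, the tin is lowered upright to the bench (underside within 12 mm of it) (height (world z) of tin below 0.012 m and angle between tin's own z axis and vertical below 0.2 rad and contact force between tin and the fingers above 0.5 N), for 0.05 s.
3. the tin stands released and upright on the bench, within 350 mm of the vice's centre (height (world z) of tin below 0.005 m and angle between tin's own z axis and vertical below 0.1 rad and contact force between tin and the arm below 0.1 N and contact force between tin and the fingers below 0.1 N and linear speed of tin below 0.03 m/s and horizontal distance between tin and vice below 0.35 m), for 0.2 s.
4. the torch is drawn clear of the holder, gripped (height (world z) of torch above 0.075 m and contact force between torch and holder below 0.1 N and contact force between torch and the fingers above 0.5 N), for 0.1 s.
At the end, for the whole second after the job is handed in: Torch held still by the gripper alone, lens over 150 mm above the bench and 40-180 mm from the club face along the beam, leaning 29-62 deg, beam line within 35 mm of the face middle in torch x and y; tin upright (6 deg) on the bench within 350 mm of the vice centre, not touched by the robot (contact force between torch and the fingers above 0.5 N and contact force between torch and vice below 0.1 N and contact force between torch and holder below 0.1 N and contact force between torch and tin below 0.1 N and height (world z) of torch above 0.15 m and angle between torch's own z axis and vertical between 0.5 and 1.08 rad and x of club_face in the frame of torch between -0.035 and 0.035 m and y of club_face in the frame of torch between -0.035 and 0.035 m and z of club_face in the frame of torch between -0.18 and -0.04 m and linear speed of torch below 0.03 m/s and angular speed of torch below 0.3 rad/s and height (world z) of tin below 0.005 m and angle between tin's own z axis and vertical below 0.1 rad and horizontal distance between tin and vice below 0.35 m and contact force between tin and the fingers below 0.1 N and contact force between tin and the arm below 0.1 N); the arm keeps its last pose, push and grip.
It fails at once if the marker is moved more than 20 mm (distance of marker from where it was at the start of the episode above 0.02 m).
It fails at once if the bit box is moved more than 20 mm (distance of bitbox from where it was at the start of the episode above 0.02 m).
It fails at once if the tape roll is moved more than 20 mm (distance of tape from where it was at the start of the episode above 0.02 m).
It fails at once if the tin is tipped over (more than 45 degrees) (angle between tin's own z axis and vertical above 0.785 rad).
It also fails if it takes over 54 s, if anything falls off the work surface, if the arm or the gripper's body presses on something with over 40 N, if the wrist force passes 120 N, or if a joint passes its speed limit or range.

## Robot

A 6-joint arm with a two-finger parallel gripper is mounted at the origin on the work surface. World frame = base frame: x ahead of the robot, y to its left, z up, the work surface at z = 0. Lengths are in m, angles in degrees, forces in N, time in s.
With the tool pointing down it reaches from about 0.325 to 0.775 m from the base axis. Payload 5.5 kg.
Tool frame: the origin (TCP) lies at the centre of the arm's flange, where the gripper is bolted on; the fingertips stand 182 mm ahead of it and the grasp point (between the pads) lies 163 mm ahead of it; z points along the fingers, y is the line along which they close (so a half turn about z gives the same grasp; the last joint's range is limited). The gripper opens to 88 mm and grips with 3 to 60 N. Pads are 20 mm wide; open, the fingers measure 115 mm over their backs; the gripper's body (75 mm by 178 mm) begins 61 mm behind the grasp point.
Start: joints at [-72.691, 5.22, 70.514, -0, 104.267, -3.249], TCP at [0.211, -0.562, 0.405] pointing down, gripper open.
Joint ranges: [-164.24, 164.24], [-49.07, 125.15], [9.68, 141.18], [-86.29, 266.29], [3.28, 154.24], [-151.56, 151.56]. Speed limits (degrees/s): [147.25, 147.25, 172.46, 180, 180, 180].

## Interface

Orientations are given as [roll, pitch, yaw] about the fixed x, y, z axes, in that order (R = Rz(yaw) Ry(pitch) Rx(roll)).
In Python, from station import r gives the robot as it stands. The module is installed in compiled form; this text tells all that it offers. Calls block until the motion is done:
- r.reach(position, orientation): joint-space move of the TCP to a pose.
- r.servo_line(position, rotation=None, speed=0.15): straight line of the TCP; rotation=None keeps the orientation; speed is the mean speed in m/s.
- r.move_joints(angles): joint-space move.
- r.let_go() and r.grab(squeeze=None): open the fingers fully, or close them until they stop; squeeze is the grip in N (None keeps the last).
- r.wait(seconds).
- r.inverse_kinematics(position, orientation): joint angles nearest the present ones, or None.
- r.sense(): the state.
- r.snapshot(name): name is "scene" or "top"; returns a dict with "frame" (384x512x3 uint8, red, green, blue), "fx", "fy", "cx", "cy" (pixels), "R" (3x3) and "t" (3): a world point X has camera coordinates R X + t. Camera axes: x right, y down, z forward; pixel columns grow to the right and rows downward; lengths in m; the calibration is good to about 2 mm. A picture is of the moment at which its call begins. There is no depth.
A pose or a line that the arm cannot do raises r.IKError and nothing moves.
- r.hand_in(): hands the job in; it is judged then, once.
The state is a dict: "clock": time; "joints": joint angles; "joint_vel": joint speeds; "joint_torque": joint torques, N m; "tcp_pos": TCP position; "orientation": TCP orientation; "contact_force": force on the tool from outside, world axes, zero at the start; "torque": the same for the moment, N m; "opening": finger opening in m; "gripper_force": force on a finger pad.
Only numpy, scipy, OpenCV 4.12 (cv2) and the standard library are available. Lean on these libraries where they do the work, as an engineer would, in place of code of your own. Each camera call takes 0.05 s, during which the arm holds its last target. There are 200 camera calls.

## Working session

There is one attempt and no reset: what is moved stays moved. The work goes in short steps, each a Python script; the robot and the scene stay as the last script left them, time stands still between calls to the robot, and variables do not carry over. Pictures are saved under pics/ and viewed, at most 10 in all, crops included, and the job is handed in when it is done.

```bash
mkdir -p pics; python3 - <<'E'
from station import r
import cv2,pickle
d={}
for n in("scene","top"):
    s=r.snapshot(n);d[n]=s;cv2.imwrite(f"pics/{n}0.png",s["frame"][:,:,::-1]);print(n,s["fx"],s["fy"],s["cx"],s["cy"],s["R"],s["t"])
pickle.dump(d,open("s0.pkl","wb"))
print(r.sense())
E
```

```text
scene 374.0217217330547 374.0217217330547 250.10323220964196 194.20575345024295 [[ 0.61735991  0.78655383  0.01413566]
 [ 0.62876969 -0.4825583  -0.60974271]
 [-0.47277418  0.38531878 -0.79247335]] [-0.33115873 -0.23046924  1.32137259]
top 352.5194215023507 352.5194215023507 254.53572926198964 195.0216790494385 [[-0.01178048 -0.99958511 -0.02628369]
 [-0.99592982  0.0140783  -0.08902581]
 [ 0.0893589   0.02512795 -0.99568247]] [0.02790033 0.5608005  1.08350218]
{'clock': 0.1, 'joints': array([-7.26903982e+01,  5.25834091e+00,  7.05740381e+01, -7.90911821e-04,
        1.04267397e+02, -3.24992163e+00]), 'joint_vel': array([ 7.86507007e-02, -8.44254178e-03, -2.23238053e-01,  4.96283686e-03,
        1.98425402e-02, -1.62953506e-04]), 'joint_torque': array([ 4.30489657e-03, -4.47858131e+01, -4.07569420e+01,  7.02617015e-02,
        2.85172218e-02, -1.23042669e-04]), 'tcp_pos': array([ 0.21070697, -0.56183831,  0.40363371]), 'orientation': array([-1.79900340e+02, -4.89084733e-03,  2.05593249e+01]), 'contact_force': array([-0.14186243,  0.73749335, -0.23332602]), 'torque': array([ 0.01558056, -0.02552051,  0.01760502]), 'gripper_force': 0.0, 'opening': 0.08774715926398746}
```

View pics/scene0.png

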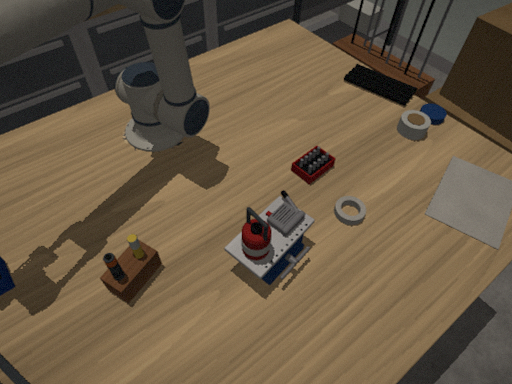

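View pics/top0.png

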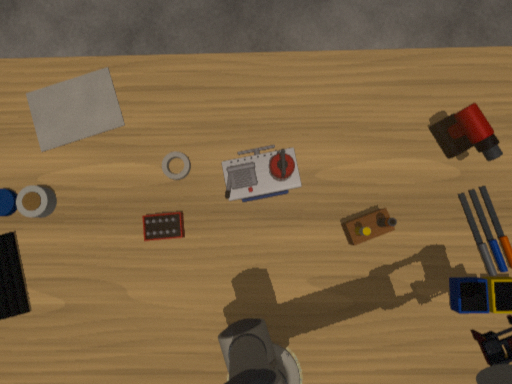

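The scene view shows the tin at (257,240) on the plate, and the holder at (133,270) with the torch at (113,262) and the marker at (135,243). In the top view the plate is at (222–300,149–200), the tin at (281,165), the torch at (392,222) and the marker at (367,231). I'll enlarge both views.

```bash
python3 - <<'E'
import cv2,pickle
d=pickle.load(open("s0.pkl","rb"))
def crop(n,x,y,w,h,k,o):
    cv2.imwrite(o,cv2.resize(d[n]["frame"][y:y+h,x:x+w,::-1],None,fx=k,fy=k,interpolation=cv2.INTER_CUBIC))
crop("top",210,135,200,120,4,"pics/tc.png")
crop("scene",90,180,230,125,3.4,"pics/sc.png")
E
```

```text
(no output)
```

View pics/tc.png

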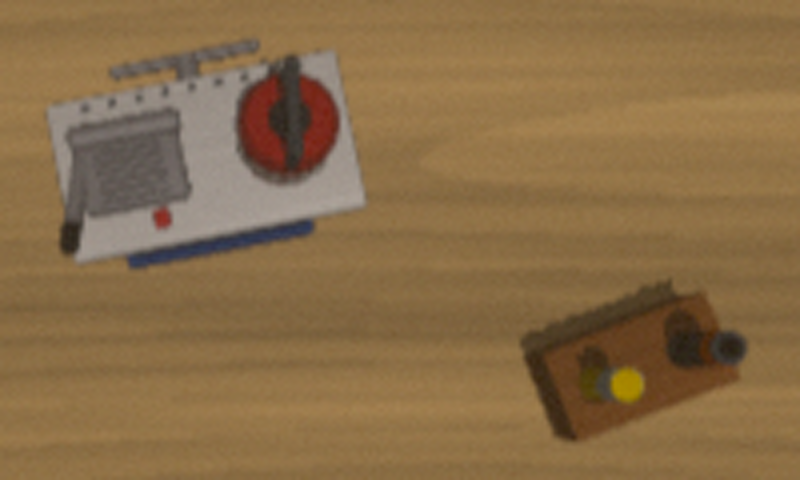

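View pics/sc.png

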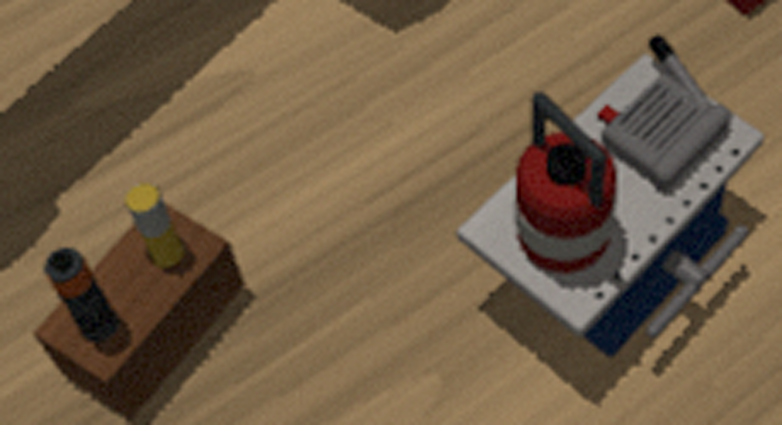

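The crops (top crop scale 4, offset (210,135)) show:
- **Handle bar:** from (292,58) to (292,165).
- **Plate corners:** (48,106), (333,51), (367,206) and (77,263).
- **Groove centre:** about (131,160).
- **Torch tail:** (729,348).
- **Marker cap:** (627,385).

In the scene crop (scale 3.4, offset (90,180)) the bar runs from (540,97) to (603,160), and the torch tail is at (64,262).

```bash
cat > h.py <<'E'
import numpy as np,pickle
from scipy.spatial.transform import Rotation as Ro
d=pickle.load(open("s0.pkl","rb"))
def ray(n,u,v):
    s=d[n];R=np.array(s["R"]);t=np.array(s["t"])
    return -R.T@t, R.T@np.array([(u-s["cx"])/s["fx"],(v-s["cy"])/s["fy"],1])
def plane(n,u,v,z):
    c,q=ray(n,u,v);return c+q*(z-c[2])/q[2]
def tri(a,b):
    A=[];B=[]
    (c1,q1),(c2,q2)=ray(*a),ray(*b)
    s=np.linalg.lstsq(np.c_[q1,-q2],c2-c1,rcond=None)[0]
    p,q=c1+s[0]*q1,c2+s[1]*q2
    return (p+q)/2,np.linalg.norm(p-q)
T=lambda x,y:("top",(x+.5)/4-.5+210,(y+.5)/4-.5+135)
S=lambda x,y:("scene",(x+.5)/3.4-.5+90,(y+.5)/3.4-.5+180)
E
python3 - <<'E'
from h import *
np.set_printoptions(precision=4,suppress=True)
c=[plane(*T(*p),.1) for p in[(48,106),(333,51),(367,206),(77,263)]]
print("plate",np.array(c),np.mean(c,0),"sides",[np.linalg.norm(c[i]-c[i-1]) for i in range(4)])
c2=[plane(*S(*p),.1) for p in[(458,233),(583,333),(763,137)]];print("plate scene",np.array(c2))
print("face",plane(*T(131,160),.12),plane(*S(655,123),.12))
a=plane(*T(292,58),.238);b=plane(*T(292,165),.238);print("bar top",a,b,(a+b)/2,np.linalg.norm(a-b))
print("bar tri",tri(T(292,60),S(606,160)),tri(T(292,163),S(541,97)))
a=plane(*S(541,99),.238);b=plane(*S(605,160),.238);print("bar scene",a,b,(a+b)/2,np.linalg.norm(a-b))
print("tail",plane(*T(729,348),.16),plane(*S(64,264),.16),tri(T(729,348),S(64,264)))
print("marker",plane(*T(627,385),.145),plane(*S(145,198),.145),tri(T(627,385),S(145,198)))
print("tin top",plane(*T(288,127),.186))
h=[plane(*T(*p),.07) for p in[(545,352),(703,291),(742,377),(573,438)]];print("holder",np.array(h),np.mean(h,0))
E
```

```text
plate [[ 0.6567  0.1152  0.1   ]
 [ 0.6944 -0.0964  0.1   ]
 [ 0.5786 -0.1188  0.1   ]
 [ 0.5397  0.0943  0.1   ]] [ 0.6174 -0.0014  0.1   ] sides [np.float64(0.11887045741306634), np.float64(0.2149651149761578), np.float64(0.11791207431845606), np.float64(0.2165894538683076)]
plate scene [[ 0.5833 -0.1192  0.1   ]
 [ 0.6992 -0.0968  0.1   ]
 [ 0.6582  0.1146  0.1   ]]
face [0.6124 0.0527 0.12  ] [0.6071 0.0471 0.12  ]
bar top [ 0.6592 -0.0582  0.238 ] [ 0.59   -0.0569  0.238 ] [ 0.6246 -0.0575  0.238 ] 0.06920501390378005
bar tri (array([ 0.6605, -0.0564,  0.2331]), np.float64(0.005164190259571171)) (array([ 0.5941, -0.0558,  0.2272]), np.float64(0.004182260349582979))
bar scene [ 0.6025 -0.0599  0.238 ] [ 0.6638 -0.0569  0.238 ] [ 0.6331 -0.0584  0.238 ] 0.061426085574281426
tail [ 0.4712 -0.355   0.16  ] [ 0.4732 -0.3548  0.16  ] (array([ 0.4715, -0.3552,  0.158 ]), np.float64(0.0010198139273258232))
marker [ 0.4468 -0.2896  0.145 ] [ 0.4499 -0.2882  0.145 ] (array([ 0.4474, -0.2891,  0.1426]), np.float64(0.0026690906074844437))
tin top [ 0.6234 -0.0576  0.186 ]
holder [[ 0.4708 -0.2515  0.07  ]
 [ 0.5146 -0.3701  0.07  ]
 [ 0.4506 -0.3958  0.07  ]
 [ 0.4071 -0.2699  0.07  ]] [ 0.4608 -0.3218  0.07  ]
```

```bash
python3 - <<'E'
from station import r
import numpy as np,cv2
def st(l):
    s=r.sense();print(l,round(s["clock"],2),s["tcp_pos"].round(4),"F",s["contact_force"].round(2),"op",round(s["opening"],4),"gf",s["gripper_force"],s["joints"].round(0))
p=r.sense()["tcp_pos"];X,Y=.627,-.0577;O=[180,0,0]
r.servo_line([p[0],p[1],.48]);r.reach([X,Y,.48],O);st("above")
r.servo_line([X,Y,.398],speed=.1);st("down")
r.grab(30);st("grab")
f0=r.sense()["contact_force"]
r.servo_line([X,Y,.448],speed=.08);r.wait(.3);st("lift")
s=r.snapshot("scene")["frame"];cv2.imwrite("pics/lift.png",cv2.resize(s[130:300,60:340,::-1],None,fx=2.5,fy=2.5))
E
```

```text
above 3.08 [ 0.6269 -0.0586  0.48  ] F [-0.11  0.23 -0.47] op 0.0882 gf 0.0 [ -8.  12.  56.  -0. 113.  82.]
down 4.05 [ 0.627  -0.0578  0.399 ] F [0.36 0.92 0.17] op 0.0879 gf 0.0 [ -8.  10.  66.  -0. 104.  82.]
grab 5.24 [ 0.6271 -0.0576  0.398 ] F [ 0.83  0.31 -0.97] op 0.0093 gf 29.909868836402893 [ -8.  10.  66.   0. 104.  82.]
lift 6.32 [ 0.627  -0.0577  0.4475] F [ 0.68 -0.63 -4.31] op 0.0089 gf 29.888330698013306 [ -8.  11.  60.  -0. 109.  82.]
```

View pics/lift.png

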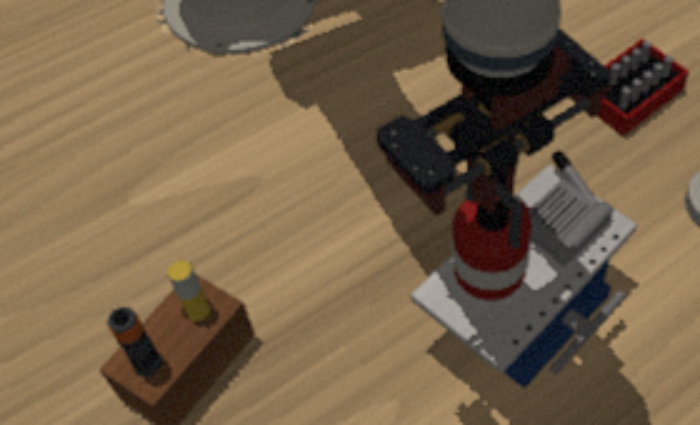

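The tin hangs upright in the gripper, centred near (490,245), about 50 mm above the plate, and the -4.3 N load matches its weight. Next I'll set it down.

```bash
python3 - <<'E'
from station import r
import numpy as np,cv2,pickle
def st(l):
    s=r.sense();print(l,round(s["clock"],2),s["tcp_pos"].round(4),"F",s["contact_force"].round(2),"op",round(s["opening"],4))
x,y=.62,-.215
r.servo_line([.627,-.0577,.46]);r.servo_line([x,y,.46],speed=.12);st("over")
r.servo_line([x,y,.32],speed=.12);r.servo_line([x,y,.303],speed=.04);st("near")
z=.303
while z>.290:
    z-=.0015;r.servo_line([x,y,z],speed=.02);r.wait(.1)
    if r.sense()["contact_force"][2]>-1.5: break
st("down");r.wait(.2)
r.let_go();st("open");r.wait(.2)
r.servo_line([x,y,.42],speed=.12);st("up")
d={}
for n in("scene","top"): d[n]=r.snapshot(n)
pickle.dump(d,open("s1.pkl","wb"))
cv2.imwrite("pics/placed.png",cv2.resize(d["scene"]["frame"][130:330,60:340,::-1],None,fx=2.5,fy=2.5))
E
```

```text
over 8.07 [ 0.6202 -0.2142  0.4601] F [ 0.96  0.1  -3.94] op 0.0092
near 9.97 [ 0.62   -0.215   0.3026] F [-0.03  0.58 -5.03] op 0.0091
down 11.37 [ 0.62  -0.215  0.298] F [-1.98  0.39  0.97] op 0.0091
open 12.83 [ 0.62  -0.215  0.297] F [-0.64 -0.32  0.42] op 0.0879
up 14.21 [ 0.6201 -0.215   0.4187] F [ 1.15 -0.77  0.32] op 0.0881
```

View pics/placed.png

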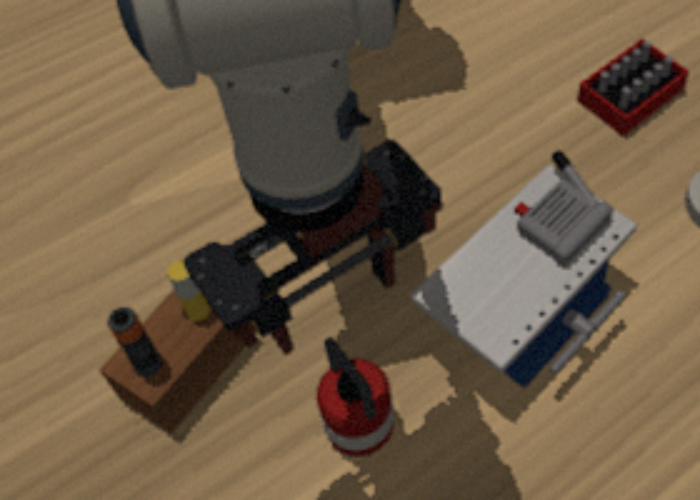

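The tin stands upright and released at (355,405), clear of the vice, and the plate now holds only the club head. Next is the torch: grasp it, draw it up, and search for a reachable leaning pose.

```bash
python3 - <<'E'
from station import r
import numpy as np,cv2,pickle
def st(l):
    s=r.sense();print(l,round(s["clock"],2),s["tcp_pos"].round(4),"F",s["contact_force"].round(2),"op",round(s["opening"],4),"gf",round(s["gripper_force"],1),s["joints"].round(0))
x,y=.472,-.355;O=[180,0,110]
r.servo_line([.62,-.215,.46]);r.reach([x,y,.42],O);st("above")
r.servo_line([x,y,.288],speed=.1);st("down")
r.grab(25);st("grab")
r.servo_line([x,y,.40],speed=.08);r.servo_line([x,y,.50],speed=.15);r.wait(.2);st("up")
from scipy.spatial.transform import Rotation as Ro
j0=r.sense()["joints"]
F=np.array([.609,.051,.12]);L=.1+.115+.163
for tilt in(45,38):
  for az in range(-60,61,20):
    t,p=np.radians([tilt,az]);a=np.array([np.sin(t)*np.cos(p),np.sin(t)*np.sin(p),-np.cos(t)])
    h=np.cross([0,0,1],a);h/=np.linalg.norm(h)
    for k in(0,90,180,270):
        yv=Ro.from_rotvec(np.radians(k)*a).apply(h)
        o=Ro.from_matrix(np.c_[np.cross(yv,a),yv,a]).as_euler("xyz",degrees=True)
        q=[r.inverse_kinematics((F-a*(L+e)),o) for e in(0,.08)]
        if all(v is not None for v in q): print(tilt,az,k,np.round(q[0]),np.round(np.abs(q[1]-j0).max()),np.round(np.abs(q[1]-q[0]).max()))
s=r.snapshot("scene")["frame"];cv2.imwrite("pics/torch.png",cv2.resize(s[130:330,60:340,::-1],None,fx=2.5,fy=2.5))
E
```

```text
above 16.66 [ 0.4721 -0.3549  0.4197] F [-0.12 -0.7  -0.54] op 0.0879 gf 0.0 [-40.   4.  70.   0. 106. -60.]
down 18.12 [ 0.4721 -0.3551  0.289 ] F [-0.8   0.15 -0.67] op 0.0876 gf 0.0 [-40.   4.  83.  -0.  92. -60.]
grab 19.12 [ 0.472 -0.355  0.288] F [-0.55  0.05 -0.4 ] op 0.0246 gf 25.0 [-40.   4.  83.   0.  92. -60.]
up 21.68 [ 0.4721 -0.3551  0.4986] F [-0.31 -0.23 -0.75] op 0.0243 gf 25.0 [-40.   6.  60.   0. 114. -60.]
45 -60 0 [ 39.  -0.  83. -45. 102.   1.] 85.0 8.0
45 -60 90 [ 39.  -0.  83. -45. 102.  91.] 151.0 8.0
45 -60 270 [ 39.  -0.  83. -45. 102. -89.] 85.0 8.0
45 -40 0 [ 39. -21. 101. -44.  89. -15.] 87.0 9.0
45 -40 90 [ 39. -21. 101. -44.  89.  75.] 137.0 9.0
45 -40 270 [  39.  -21.  101.  -44.   89. -105.] 87.0 9.0
45 -20 0 [ 30. -43. 116. -34.  78. -41.] 80.0 11.0
45 -20 90 [ 30. -43. 116. -34.  78.  49.] 112.0 11.0
45 -20 180 [ 30. -43. 116. -34.  78. 139.] 202.0 11.0
45 -20 270 [  30.  -43.  116.  -34.   78. -131.] 80.0 11.0
45 40 90 [-37. -32. 109.  44.  91. -72.] 46.0 10.0
45 40 180 [-37. -32. 109.  44.  91.  18.] 77.0 10.0
45 40 270 [-37. -32. 109.  44.  91. 
[... 518 characters left out ...]
 -49.] 70.0 9.0
38 -20 90 [ 24. -37. 107. -26.  81.  41.] 103.0 9.0
38 -20 180 [ 24. -37. 107. -26.  81. 131.] 193.0 9.0
38 -20 270 [  24.  -37.  107.  -26.   81. -139.] 77.0 9.0
38 20 0 [ -19.  -43.  111.   23.   82. -126.] 68.0 10.0
38 20 90 [-19. -43. 111.  23.  82. -36.] 53.0 10.0
38 20 180 [-19. -43. 111.  23.  82.  54.] 112.0 10.0
38 20 270 [-19. -43. 111.  23.  82. 144.] 202.0 10.0
38 40 90 [-30. -28. 102.  35.  91. -65.] 38.0 10.0
38 40 180 [-30. -28. 102.  35.  91.  25.] 84.0 10.0
38 40 270 [-30. -28. 102.  35.  91. 115.] 174.0 10.0
38 60 90 [-32. -10.  88.  39. 101. -84.] 40.0 8.0
38 60 180 [-32. -10.  88.  39. 101.   6.] 66.0 8.0
38 60 270 [-32. -10.  88.  39. 101.  96.] 156.0 8.0
```

View pics/torch.png

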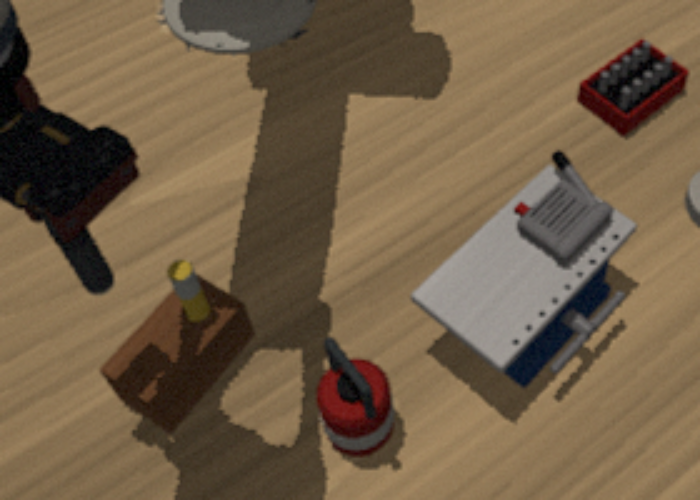

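The torch is clear of the holder, with its lens near (97,283). The marker at (187,290) and the tin are undisturbed. I'll lean it 45° at azimuth 45° via a halfway check, then go in along the beam.

```bash
python3 - <<'E'
from station import r
import numpy as np,cv2,pickle
from scipy.spatial.transform import Rotation as Ro
def st(l):
    s=r.sense();A=Ro.from_euler("xyz",s["orientation"],degrees=True).as_matrix()[:,2]
    print(l,round(s["clock"],2),s["tcp_pos"].round(4),"lens",(s["tcp_pos"]+A*.278).round(3),"F",s["contact_force"].round(2),"op",round(s["opening"],4),"gf",round(s["gripper_force"],1),s["joints"].round(0))
F=np.array([.609,.051,.12]);L=.1+.115+.163
t,p=np.radians([45,45]);a=np.array([np.sin(t)*np.cos(p),np.sin(t)*np.sin(p),-np.cos(t)])
y=np.cross(a,np.cross([0,0,1],a));y/=np.linalg.norm(y)
o=Ro.from_matrix(np.c_[np.cross(y,a),y,a]).as_euler("xyz",degrees=True)
j0=r.sense()["joints"];q=r.inverse_kinematics(F-a*(L+.08),o);print(np.round(q))
for f in(.33,.66,1):
    r.move_joints(j0+f*(np.array(q)-j0));st(f)
r.servo_line(F-a*L,o,speed=.08);r.wait(.8);st("end")
d={}
for n in("scene","top"): d[n]=r.snapshot(n)
pickle.dump(d,open("s2.pkl","wb"))
A=cv2.resize(d["scene"]["frame"][110:300,140:340,::-1],None,fx=2,fy=2)
B=cv2.resize(d["top"]["frame"][100:290,200:400,::-1],None,fx=2,fy=2)
cv2.imwrite("pics/end.png",np.hstack([A,B]))
E
```

```text
[-46. -27. 100.  47. 103. -79.]
0.33 22.18 [ 0.4394 -0.2978  0.4836] lens [ 0.488 -0.249  0.214] F [-0.04 -0.53 -1.62] op 0.0244 gf 25.0 [-42.  -5.  73.  15. 110. -66.]
0.66 22.62 [ 0.4094 -0.2382  0.4653] lens [ 0.505 -0.142  0.222] F [ 0.02 -0.74 -1.13] op 0.0248 gf 25.0 [-44. -16.  86.  31. 107. -72.]
1 23.05 [ 0.3802 -0.1787  0.444 ] lens [ 0.519 -0.04   0.247] F [ 0.33 -0.64  0.01] op 0.0247 gf 25.0 [-46. -27. 100.  46. 103. -79.]
end 25.0 [ 0.42   -0.138   0.3873] lens [0.559 0.001 0.191] F [-0.38  0.09 -0.61] op 0.0249 gf 25.0 [-38. -26. 105.  45.  93. -77.]
```

View pics/end.png

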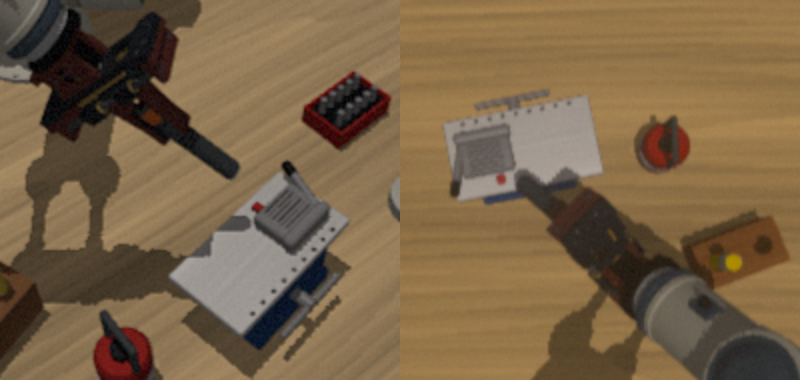

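The torch points along its line at the face grooves: lens at (237,170) on the left and (523,180) on the right, grooves at about (485,152). It touches nothing but the gripper. The tin stands upright at (672,145), and the marker is still in its hole at (733,262). I'm handing in.

```bash
python3 -c "
from station import r
print(r.hand_in())"
```

```text
the job is handed in; nothing more can be done
None
```

I've handed the job in: the tin was set down and released upright on the bench beside the vice, and the torch is held still, leaning 45° with its lens about 100 mm from the club face. The marker, bit box and tape roll were left alone; the hand-in call returned no verdict.

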